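# Refit the loose peg of the plate rack

### The arm

A 6-joint arm with a two-finger parallel gripper is mounted at the origin on a cart in front of the work surface, level with it; the furniture and walls round the work are solid. World frame = base frame: x ahead of the robot, y to its left, z up, the work surface at z = 0. Lengths are in m, angles in rad, forces in N, time in s.
With the tool pointing down it reaches from about 0.3 to 0.875 m from the base axis. Payload 6.4 kg.
Tool frame: the origin (TCP) lies at the very end of the fingers, on their centre line; the grasp point (between the pads) lies 19 mm behind it; z points along the fingers, y is the direction in which the jaws open and shut (so a half turn about z gives the same grasp; the last joint's range is limited). The gripper opens to 85 mm and grips with 20 to 120 N. Pads are 22 mm wide; open, the fingers measure 114 mm over their backs; the gripper's body (76 mm by 85 mm) begins 54 mm behind the grasp point. The pads swing forward as they close: fully open they stand 13 mm farther back than shut.
Start: joints at [0.948, 0.181, 1.607, -0, 1.354, -0.206], TCP at [0.233, 0.526, 0.192] pointing down, gripper open.
Joint ranges: [-2.99, 2.99], [-0.89, 2.07], [0.3, 2.58], [-1.14, 4.28], [0, 2.63], [-3.12, 3.12]. Speed limits (rad/s): [2.57, 2.57, 3.01, 3.14, 3.14, 3.14].

### API

Orientations are given as a 3x3 rotation matrix whose columns are the frame's x, y, z axes.
In Python, from plant import manip, imaging gives the robot as it stands. The module is installed in compiled form; this text tells all that it offers.
- The arm moves only by the tool drive_tool, never from a script. Its arguments are lists of equal length, an entry for each row: "translation": the shift along the world's x, y, z in cm, a list of three; "turn": the turn, a rotation vector about the world's x, y, z in rad, a list of three; "hand": the opening, from 0 (shut) to 1 (fully open). In form: {"translation": [[x, y, z], ...], "turn": [[rx, ry, rz], ...], "hand": [hand, ...]}. A call has 1 to 20 rows; each row is the pose to reach, as a shift and turn from the pose commanded when the call began; what a row does not reach only later rows make up. A row lasts 1/10 s, in which the tool goes at most 50 mm and 8.59 degrees, less where a joint would pass 70% of its speed; a pose out of reach is approached as far as the arm can. A call with a gripper value outside its range is refused whole. The fingers move at their own pace and stop on an object; "squeeze" is the grip in N (left out, the last holds). Time passes only in rows, so rows that repeat a pose let the fingers close. It gives the time, the measured TCP pose, the force and the opening at its end, in the units of the state.
- manip.get_state(): the state, without advancing time (a new reading comes with each control period).
- imaging.grab_frame(name): name is "side" or "top"; returns a dict with "image" (384x512x3 uint8, red, green, blue), "mtx" (3x3 intrinsics, pixels), "R" (3x3) and "t" (3): a world point X has camera coordinates R X + t. Camera axes: x right, y down, z forward; pixel columns grow to the right and rows downward; lengths in m; the calibration is good to about 2 mm. A picture is of the moment at which its call begins. There is no depth.
- manip.sign_off(): hands the job in, once; it reports no verdict.
The state is a dict: "time": time; "qpos": joint angles; "qvel": joint speeds; "tau": joint torques, N m; "eef_pos": TCP position; "ee_rot": TCP orientation; "contact_force": force on the tool from outside, world axes, zero at the start; "ft_torque": the same for the moment, N m; "opening": finger opening in m.
Only numpy, scipy, OpenCV 4.12 (cv2) and the standard library are available. Lean on these libraries where they do the work, as an engineer would, in place of code of your own. Each camera call takes 0.05 s, during which the arm holds its last target. There are 200 camera calls.

### The job

One peg has come out of the wooden plate rack and stands on the worktop. Pick it up and put it back into the empty socket at the end of the rack: feel for the hole with light pressure, then press the peg straight down past the stiff cork until it is fully home, and let go. Be gentle with the rack (never more than about 50 N on it) and leave the other things where they are.

Things in the scene. Friction and masses are not known exactly. Their poses are not given: they have to be found in the camera images.
- peg_mid (a point): centre (half-way up) of the loose peg: a plain round pale-wood dowel, diameter 24 mm, length 90 mm, with a 1 mm bevel at the foot, standing upright on the worktop; about 60 g. Its z axis points up along the peg
- peg_foot (a point): centre of the loose peg's lower end face, 45 mm below peg_mid
- rack: plate rack fixed to the worktop: oak bar 90 mm (its x) by 300 mm (its y), 32 mm high, origin at the centre of its underside. Two fixed pegs, diameter 24 mm, stand at its y = 0 and y = +100 mm and reach 106 mm above the worktop. At its -y end lies the dark steel socket plate, 70 mm square, rigid, 4 mm thick on top of the bar, with the empty hole in its middle
- socket_nominal (a point): where the hole should be: at the rack's y = -100 mm, on the flat top of the socket plate (36 mm above the worktop). The plate was screwed down by eye: the real hole centre lies up to 6 mm off this point along the rack's x and up to 6 mm along its y; that offset is not measured and differs each time
- home_nominal (a point): 20 mm below socket_nominal: the height of the peg's foot when fully home. The hole is round, sharp-edged and blind, diameter 25.5 mm. A cork plug lies 8 mm down it and slides down ahead of the peg only when pushed with about 8 N; after 12 mm it meets a hard stop
- mug: speckled white mug, 90 mm wide, 107 mm high, left of the work; origin under its centre. Leave alone
- mill: wooden pepper mill, 58 mm wide, 160 mm high, right of the work; origin under its centre. Leave alone
- tin: red food tin, 75 mm wide, 58 mm high, right of the work; origin under its centre. Leave alone
- spice_c: the nearest of the spice jars, standing by itself, black cap, 41 mm wide, 105 mm high, behind the work; origin under its centre. Leave alone

How it is judged:
On the way:
1. the peg is lifted off the worktop, to above the socket plate's height (height (world z) of peg_foot above 0.034 m), for 0.1 s.
At the end, for the whole second after the job is handed in: the peg stands upright (within 6 degrees) and at rest in the socket's hole, its foot at least 18 of the 20 mm below the top of the socket plate (z of peg_foot in the frame of rack below 0.018 m and horizontal distance between peg_foot and socket_nominal below 0.012 m and angle between peg_mid's own z axis and vertical below 0.1 rad and linear speed of peg below 0.01 m/s); the robot touches nothing.
It fails at once if anything presses on the rack or its socket with more than 50 N (contact force between rack and anything else above 50 N).
It fails at once if the mug, mill, tin or the near spice jar is moved by more than 20 mm (distance of any of mug, mill, tin, spice_c from where it was at the start of the episode above 0.02 m).
It also fails if it takes over 72 s, if anything falls off the work surface, if the arm or the gripper's body presses on something with over 40 N, if the wrist force passes 120 N, or if a joint passes its speed limit or range.

## Working session

There is one attempt and no reset: what is moved stays moved. The work goes in short steps, Python scripts to look and compute and a tool call to move; the robot and the scene stay as the last step left them, time stands still between calls to the robot, and variables do not carry over. Pictures are saved under pics/ and viewed, about 8 in all and at most 12, crops included, and the job is handed in when it is done.

Besides the shell and the picture viewer there is one more tool, called after "Call:" as name(argument=value, ...) on one line, values as JSON. drive_tool: Moves the arm, as the interface text tells. Its arguments: {"type":"object","properties":{"translation":{"type":"array","items":{"type":"array","items":{"type":"number"}}},"turn":{"type":"array","items":{"type":"array","items":{"type":"number"}}},"hand":{"type":"array","items":{"type":"number"}},"squeeze":{"type":"number"}},"required":["translation","turn","hand"]}

```bash
mkdir -p pics; cat > h.py <<'E'
import numpy as np, cv2
from plant import manip, imaging
def grab(n,f=None):
    d=imaging.grab_frame(n)
    if f: cv2.imwrite('pics/'+f,cv2.cvtColor(d['image'],cv2.COLOR_RGB2BGR))
    return d
def ray(d,u,v):
    R=np.array(d['R']);t=np.array(d['t'])
    return -R.T@t, R.T@np.linalg.solve(np.array(d['mtx']),[u,v,1.])
def onz(d,u,v,z):
    c,r=ray(d,u,v); return c+r*(z-c[2])/r[2]
def proj(d,X):
    p=np.array(d['mtx'])@(np.array(d['R'])@np.array(X)+np.array(d['t'])); return p[:2]/p[2]
def tri(d1,p1,d2,p2):
    A=[];b=[]
    for d,p in((d1,p1),(d2,p2)):
        c,r=ray(d,*p); r/=np.linalg.norm(r); P=np.eye(3)-np.outer(r,r); A.append(P);b.append(P@c)
    return np.linalg.lstsq(np.vstack(A),np.hstack(b),rcond=None)[0]
E
python3 - <<'E'
from h import *
for n in('side','top'):
    d=grab(n,n+'0.png'); c,_=ray(d,0,0); print(n,c,np.array(d['R'])[2],np.array(d['mtx'])[0,0])
print(manip.get_state())
a=cv2.imread('pics/side0.png');b=cv2.imread('pics/top0.png')
E
```

```text
side [ 0.10012729 -1.24421413  0.92726344] [ 0.28015614  0.79093308 -0.54400129] 385.77011922545836
top [-0.65957654 -0.12183545  1.57215023] [ 0.62106152  0.06353295 -0.78118254] 473.7379998027155
{'time': 0.1, 'qpos': array([ 9.47713427e-01,  1.81464954e-01,  1.60790652e+00,  2.35577180e-05,
        1.35379839e+00, -2.06270227e-01]), 'qvel': array([-7.37518235e-05, -1.62218894e-03, -1.76094689e-03,  7.44000546e-04,
       -6.41693064e-04, -1.65483303e-03]), 'tau': array([ 6.49897629e-04, -4.45878088e+01, -3.52235126e+01, -1.53696219e-04,
        4.08341482e-03,  1.65737964e-05]), 'eef_pos': array([0.23241847, 0.52532921, 0.19157602]), 'ee_rot': array([[-9.14381743e-01,  4.04852005e-01, -9.39045536e-04],
       [ 4.04852947e-01,  9.14380930e-01, -1.26739567e-03],
       [ 3.45537654e-04, -1.53905881e-03, -9.99998756e-01]]), 'contact_force': array([ 0.51010347, -0.63882589, -0.12630848]), 'ft_torque': array([-0.01222889,  0.00046636,  0.01991307]), 'opening': 0.08543144691810035}
```

View pics/side0.png

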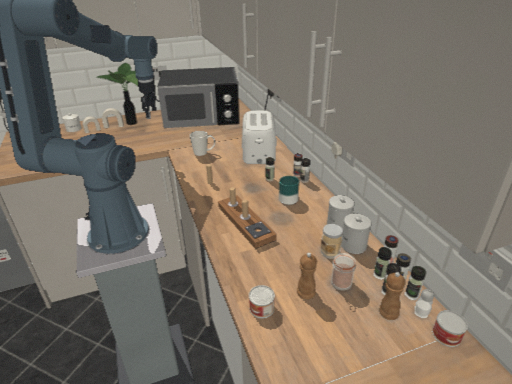

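View pics/top0.png

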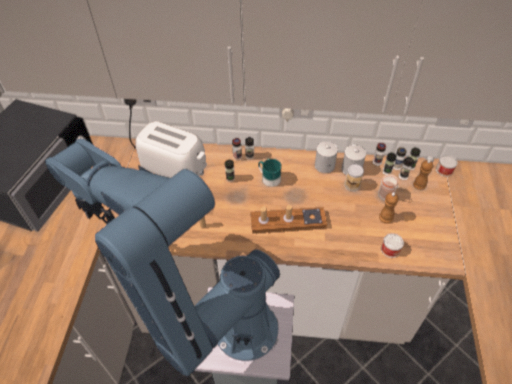

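Side view: the peg is at about (209,175), the mug at (200,143), the rack runs (220,205) to (275,240), and the socket plate is at (258,230). Top view: the plate is at (313,216), the fixed pegs at (264,217) and (288,215), and the peg at about (203,222) beside the arm. Next I'll enlarge these areas.

```bash
python3 - <<'E'
import cv2,numpy as np
a=cv2.imread('pics/side0.png')[160:250,195:285];b=cv2.imread('pics/top0.png')[190:240,190:340]
A=cv2.resize(a,None,fx=4,fy=4,interpolation=cv2.INTER_CUBIC);B=cv2.resize(b,None,fx=5,fy=5,interpolation=cv2.INTER_CUBIC)
o=np.zeros((600,750,3),np.uint8);o[:250]=B;o[250:600,:360]=A[:350];cv2.imwrite('pics/z0.png',o)
E
```

```text
(no output)
```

View pics/z0.png

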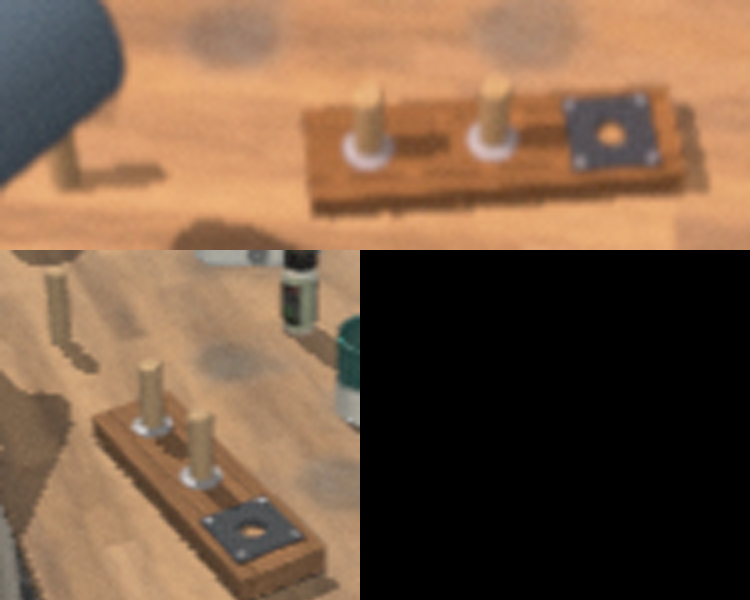

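```bash
python3 - <<'E'
from h import *
s=grab('side');t=grab('top')
S=lambda x,y:((x+.5)/4-.5+195,(y-250+.5)/4-.5+160)
T=lambda x,y:((x+.5)/5-.5+190,(y+.5)/5-.5+190)
fs=S(61,343);ft=T(67,185)
print('pegfoot side',onz(s,*fs,0),'top',onz(t,*ft,0),'tri',tri(s,fs,t,ft))
print('pegtop side',onz(s,*S(56,270),.09))
for nm,a,b,z in(('A top',S(151,363),T(369,88),.106),('B top',S(201,412),T(496,81),.106),('A base',S(152,426),T(367,150),.033),('B base',S(201,474),T(493,140),.033),('hole',S(253,531),T(612,134),.036)):
    print(nm,onz(s,*a,z).round(4),onz(t,*b,z).round(4),tri(s,a,t,b).round(4))
for nm,d,off in(('side',s,(245,220,275,245)),('top',t,(300,205,328,227))):
    im=d['image'];x0,y0,x1,y1=off
    c=cv2.resize(im[y0:y1,x0:x1],None,fx=8,fy=8,interpolation=cv2.INTER_CUBIC)
    hsv=cv2.cvtColor(c,cv2.COLOR_RGB2HSV).astype(int)
    m=((c[...,0].astype(int)-c[...,2])<25).astype(np.uint8)   # steel: not warm
    n,l,st,ce=cv2.connectedComponentsWithStats(m)
    k=1+np.argmax(st[1:,4]); p=(l==k).astype(np.uint8)
    cs,h=cv2.findContours(p,cv2.RETR_CCOMP,cv2.CHAIN_APPROX_NONE)
    o=max(cs,key=cv2.contourArea); box=cv2.boxPoints(cv2.minAreaRect(o))
    ap=cv2.approxPolyDP(cv2.convexHull(o),8,True)[:,0]
    f=lambda q:((q[0]+.5)/8-.5+x0,(q[1]+.5)/8-.5+y0)
    M=cv2.moments(cv2.convexHull(o)); q=f((M['m10']/M['m00'],M['m01']/M['m00']))
    print(nm,'plate centroid',onz(d,*q,.036).round(4),[onz(d,*f(a),.036)[:2].round(3) for a in ap])
    for c_,hh in zip(cs,h[0]):
        if hh[3]>=0 and cv2.contourArea(c_)>100:
            M=cv2.moments(c_);q=f((M['m10']/M['m00'],M['m01']/M['m00'])); x,y,w,hh2=cv2.boundingRect(c_)
            print(' hole',q,(w/8,hh2/8),onz(d,*q,.036).round(4),onz(d,*q,.028).round(4))
E
```

```text
pegfoot side [0.41536523 0.21871839 0.        ] top [0.41614555 0.22278153 0.        ] tri [ 0.41682682  0.22303737 -0.00223187]
pegtop side [0.41888489 0.22660767 0.09      ]
A top [ 0.4523 -0.0173  0.106 ] [ 0.4573 -0.0188  0.106 ] [ 0.453  -0.0194  0.1087]
B top [ 0.4701 -0.1152  0.106 ] [ 0.4737 -0.1168  0.106 ] [ 0.4704 -0.117   0.1082]
A base [ 0.449  -0.0201  0.033 ] [ 0.4505 -0.0179  0.033 ] [ 0.4501 -0.0181  0.0321]
B base [ 0.4685 -0.1138  0.033 ] [ 0.4701 -0.1178  0.033 ] [ 0.4673 -0.1179  0.0364]
hole [ 0.483  -0.2162  0.036 ] [ 0.483  -0.2126  0.036 ] [ 0.4845 -0.2129  0.0334]
side plate centroid [ 0.482  -0.2134  0.036 ] [array([ 0.51 , -0.173]), array([ 0.521, -0.241]), array([ 0.455, -0.253]), array([ 0.443, -0.184])]
 hole (257.64842091295117, 229.89417462845012) (6.375, 3.375) [ 0.4822 -0.216   0.036 ] [ 0.4856 -0.2068  0.028 ]
top plate centroid [ 0.4846 -0.2115  0.036 ] [array([ 0.523, -0.237]), array([ 0.459, -0.249]), array([ 0.448, -0.186]), array([ 0.51 , -0.175])]
 hole (311.8041666666667, 216.33455244906804) (6.75, 6.0) [ 0.4833 -0.2118  0.036 ] [ 0.4893 -0.2123  0.028 ]
```

```bash
python3 - <<'E'
from h import *
s=grab('side');t=grab('top')
print('mug',onz(s,200,132,.107),onz(s,200,154,0.0),'spice',onz(s,269,180,0),onz(t,230,181,0),'tin',onz(t,392,248,.03))
c=cv2.resize(s['image'][110:200,170:290],None,fx=6,fy=6,interpolation=cv2.INTER_CUBIC);cv2.imwrite('pics/z1.png',c[...,::-1])
E
```

```text
mug [0.45776849 0.54100379 0.107     ] [0.44021155 0.50967667 0.        ] spice [0.67364878 0.14244451 0.        ] [0.66747403 0.14751518 0.        ] tin [ 0.36649078 -0.52281453  0.03      ]
```

View pics/z1.png

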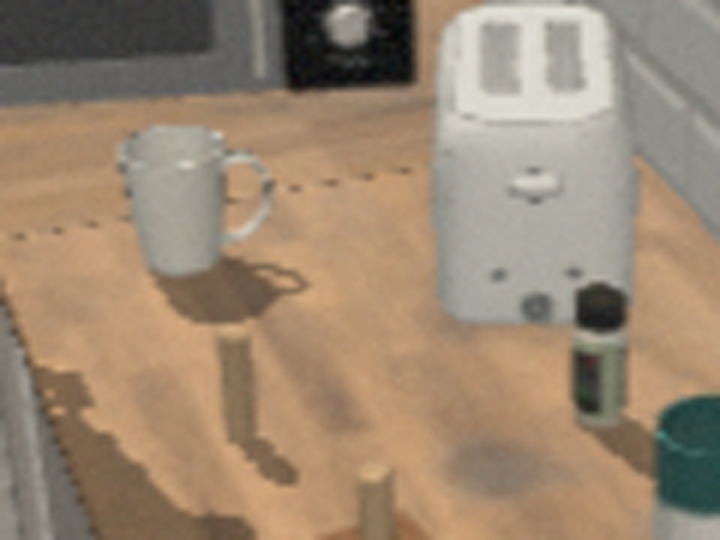

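Call:
drive_tool(translation=[[2, -3.2, -0.5], [4, -6.4, -1.0], [6, -9.6, -1.5], [8, -12.9, -2], [10, -16.1, -3], [12, -19.3, -4], [14, -22.5, -5], [16, -25.8, -6], [17.5, -28.1, -6.5], [18.7, -30, -7], [18.7, -30, -7], [18.7, -30, -7]], turn=[[0, 0, 0], [0, 0, 0], [0, 0, 0], [0, 0, 0], [0, 0, 0], [0, 0, 0], [0, 0, 0], [0, 0, 0], [0, 0, 0], [0, 0, 0], [0, 0, 0], [0, 0, 0]], hand=[1, 1, 1, 1, 1, 1, 1, 1, 1, 1, 1, 1], squeeze=40)

```text
time: 1.5
eef_pos: [0.4197, 0.2257, 0.1224]
ee_rot: [[-0.914, 0.406, -0.0], [0.406, 0.914, 0.0], [0.001, 0.0, -1.0]]
contact_force: [-0.4, 0.2, -0.5]
opening: 0.0856
```

```bash
python3 - <<'E'
from h import *
s=grab('side');t=grab('top')
a=cv2.resize(s['image'][130:200,170:260],None,fx=4,fy=4,interpolation=cv2.INTER_CUBIC);b=cv2.resize(t['image'][180:250,170:260],None,fx=4,fy=4,interpolation=cv2.INTER_CUBIC)
cv2.imwrite('pics/z2.png',np.hstack([a,b])[...,::-1])
st=manip.get_state();print(st['eef_pos'],st['opening'],proj(s,st['eef_pos']),proj(t,st['eef_pos']))
E
```

```text
[0.41940839 0.22648098 0.12258092] 0.08562345915437142 [208.16395167 158.12857451] [199.08943981 207.50878587]
```

View pics/z2.png

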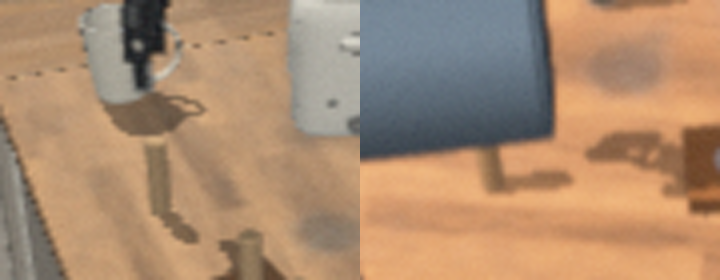

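The peg top, at side pixel (208.5,166), sits straight under the TCP projection (208,158). The mug stands clear behind it. I'll descend and grip.

Call:
drive_tool(translation=[[0, 0, -2], [0, 0, -4], [0, 0, -6], [0, 0, -7.3], [0, 0, -7.3], [0, 0, -7.3], [0, 0, -7.3], [0, 0, -7.3], [0, 0, -7.3], [0, 0, -7.3], [0, 0, -7.3], [0, 0, -7.3], [0, 0, -7.3], [0, 0, -7.3]], turn=[[0, 0, 0], [0, 0, 0], [0, 0, 0], [0, 0, 0], [0, 0, 0], [0, 0, 0], [0, 0, 0], [0, 0, 0], [0, 0, 0], [0, 0, 0], [0, 0, 0], [0, 0, 0], [0, 0, 0], [0, 0, 0]], hand=[1, 1, 1, 1, 1, 0.6, 0.3, 0, 0, 0, 0, 0, 0, 0], squeeze=40)

```text
time: 3.0
eef_pos: [0.4231, 0.2264, 0.0524]
ee_rot: [[-0.914, 0.405, 0.006], [0.405, 0.914, 0.001], [-0.005, 0.004, -1.0]]
contact_force: [-0.1, -1.0, 14.9]
opening: 0.0002
```

```bash
python3 - <<'E'
from h import *
s=grab('side');t=grab('top')
a=cv2.resize(s['image'][130:200,170:260],None,fx=4,fy=4,interpolation=cv2.INTER_CUBIC);b=cv2.resize(t['image'][180:250,170:260],None,fx=4,fy=4,interpolation=cv2.INTER_CUBIC)
cv2.imwrite('pics/z3.png',np.hstack([a,b])[...,::-1])
st=manip.get_state();print(st['eef_pos'],st['opening'],st['contact_force'],proj(s,st['eef_pos']),proj(t,st['eef_pos']))
E
```

```text
[0.42307087 0.22638575 0.05242183] 0.00040751854638662745 [-0.76994055 -2.20892935 15.0863357 ] [210.20231935 171.78977209] [201.11730671 217.50680518]
```

View pics/z3.png

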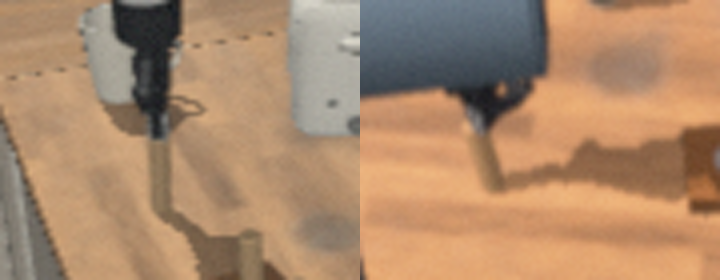

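```bash
python3 - <<'E'
from h import *
s=grab('side');t=grab('top')
S=lambda x,y:((x+.5)/4-.5+170,(y+.5)/4-.5+130)
T=lambda x,y:((x-360+.5)/4-.5+170,(y+.5)/4-.5+180)
print(tri(s,S(163,210),t,T(496,185)),tri(s,S(159,142),t,T(479,137)))
for X in([.419,.225,0],[.419,.225,.09]): print(proj(s,X),proj(t,X))
print(S(163,210),T(496,185),S(159,142),T(479,137))
o=np.hstack([cv2.resize(d['image'][y:y+36,x:x+36],None,fx=10,fy=10,interpolation=cv2.INTER_CUBIC) for d,x,y in((s,192,150),(t,184,198))])
cv2.imwrite('pics/z4.png',o[...,::-1])
E
```

```text
[0.41832423 0.22037068 0.00235738] [0.4209683  0.23004012 0.08308327]
[210.29366297 182.03557196] [202.58173717 225.98200252]
[208.7429084  164.78624704] [200.31406303 212.68743317]
(210.375, 182.125) (203.625, 225.875) (209.375, 165.125) (199.375, 213.875)
```

View pics/z4.png

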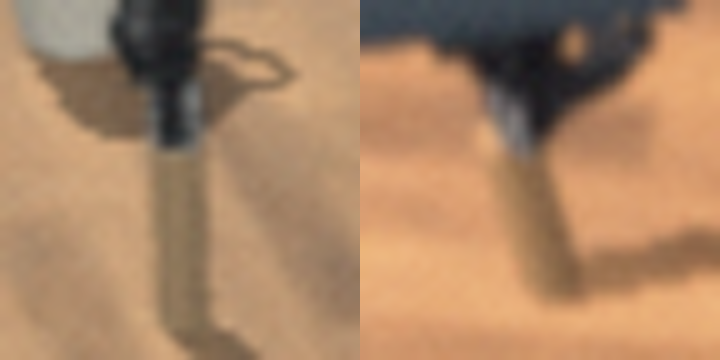

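The closed fingertips end at side pixel (209.5,165) and top pixel (200,213), exactly on the peg's top face. The peg still stands upright with its foot at (210.5,182.5). So the true tips are near z = 0.09, while the state says 0.052. With the fingers open there's a 13 mm swing-back on top of that, so they closed just above the peg. I'll lift straight up and check this offset against the pictures before I trust any height.

Call:
drive_tool(translation=[[0, 0, 0.3], [0, 0, 0.6], [0, 0, 1.2], [0, 0, 3], [0, 0, 5], [0, 0, 5], [0, 0, 5], [0, 0, 5]], turn=[[0, 0, 0], [0, 0, 0], [0, 0, 0], [0, 0, 0], [0, 0, 0], [0, 0, 0], [0, 0, 0], [0, 0, 0]], hand=[0, 0, 0, 0, 0, 0, 0, 0])

```text
time: 4.0
eef_pos: [0.4189, 0.2256, 0.0984]
ee_rot: [[-0.914, 0.405, -0.002], [0.405, 0.914, -0.0], [0.001, -0.001, -1.0]]
contact_force: [-0.3, 0.4, 0.8]
opening: 0.0001
```

```bash
python3 - <<'E'
from h import *
s=grab('side','s5.png');t=grab('top','t5.png')
o=np.hstack([cv2.resize(d['image'][y:y+60,x:x+40],None,fx=10,fy=10,interpolation=cv2.INTER_CUBIC) for d,x,y in((s,190,130),(t,180,180))])
cv2.imwrite('pics/z5.png',o[...,::-1])
st=manip.get_state();p=st['eef_pos'];print(p,st['opening'],st['contact_force'])
for dz in(0,.038): print(dz,(proj(s,p+[0,0,dz])-[190,130])*10,(proj(t,p+[0,0,dz])-[180,180])*10+[400,0])
E
```

```text
[0.41889966 0.22556326 0.09831034] -4.4313008474020565e-05 [0.36144789 1.05508746 0.79006562]
0 [185.40623074 330.89683689] [599.48478296 314.18116213]
0.038 [178.54671878 254.66526079] [589.28799196 254.54405034]
```

View pics/z5.png

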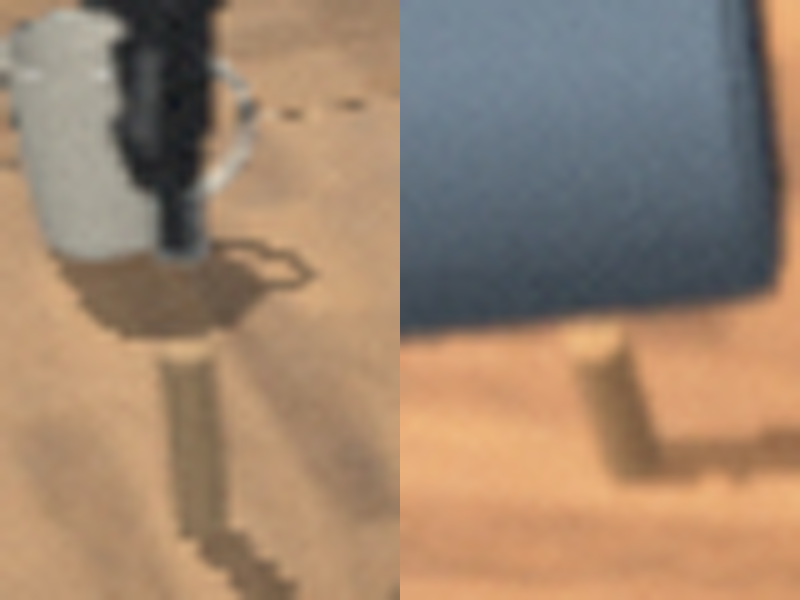

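The tips show at side pixel (208.3,155.8). The state's TCP projects to (208.5,163), and adding 38 mm gives (207.9,155.5). So the real fingertips are about 37.5 mm higher than reported, which matches the contact on the peg top at 0.090. The peg still stands upright. I'll open here and then go down to a reported z of about 0.012.

Call:
drive_tool(translation=[[-0.2, 0, 0], [-0.2, 0, 0], [-0.2, 0, 0], [-0.2, 0, 0], [-0.2, 0, 0], [-0.2, 0, 0], [-0.2, 0, -1.5], [-0.2, 0, -3], [-0.2, 0, -4.5], [-0.2, 0, -6], [-0.2, 0, -7.5], [-0.2, 0, -8.7], [-0.2, 0, -8.7], [-0.2, 0, -8.7]], turn=[[0, 0, 0], [0, 0, 0], [0, 0, 0], [0, 0, 0], [0, 0, 0], [0, 0, 0], [0, 0, 0], [0, 0, 0], [0, 0, 0], [0, 0, 0], [0, 0, 0], [0, 0, 0], [0, 0, 0], [0, 0, 0]], hand=[1, 1, 1, 1, 1, 1, 1, 1, 1, 1, 1, 1, 1, 1])

```text
time: 5.5
eef_pos: [0.4178, 0.2258, 0.0125]
ee_rot: [[-0.914, 0.405, -0.0], [0.405, 0.914, -0.0], [0.0, -0.0, -1.0]]
contact_force: [0.1, 0.4, 0.1]
opening: 0.0851
```

Call:
drive_tool(translation=[[0, 0, 0], [0, 0, 0], [0, 0, 0], [0, 0, 0], [0, 0, 0], [0, 0, 0], [0, 0, 0], [0, 0, 0], [0, 0, 0]], turn=[[0, 0, 0], [0, 0, 0], [0, 0, 0], [0, 0, 0], [0, 0, 0], [0, 0, 0], [0, 0, 0], [0, 0, 0], [0, 0, 0]], hand=[0.6, 0.4, 0.2, 0, 0, 0, 0, 0, 0], squeeze=50)

```text
time: 6.4
eef_pos: [0.418, 0.2259, 0.0126]
ee_rot: [[-0.914, 0.405, 0.0], [0.405, 0.914, 0.0], [-0.0, 0.0, -1.0]]
contact_force: [-0.4, -0.0, 4.2]
opening: 0.0226
```

Call:
drive_tool(translation=[[0, 0, 1.5], [0, 0, 4], [0, 0, 7], [0, 0, 10], [0, 0, 13], [0.5, -3.5, 13], [1, -7, 13], [1.6, -10.5, 13], [2.1, -14, 13], [2.6, -17.5, 13], [3.1, -21, 13], [3.6, -24.5, 13], [4.1, -28, 13], [4.7, -31.5, 13], [5.2, -35, 13], [5.7, -38.5, 13], [6.2, -42, 13], [6.5, -43.9, 13], [6.5, -43.9, 13], [6.5, -43.9, 13]], turn=[[0, 0, 0], [0, 0, 0], [0, 0, 0], [0, 0, 0], [0, 0, 0], [0, 0, 0], [0, 0, 0], [0, 0, 0], [0, 0, 0], [0, 0, 0], [0, 0, 0], [0, 0, 0], [0, 0, 0], [0, 0, 0], [0, 0, 0], [0, 0, 0], [0, 0, 0], [0, 0, 0], [0, 0, 0], [0, 0, 0]], hand=[0, 0, 0, 0, 0, 0, 0, 0, 0, 0, 0, 0, 0, 0, 0, 0, 0, 0, 0, 0])

```text
time: 8.4
eef_pos: [0.4823, -0.2124, 0.1417]
ee_rot: [[-0.914, 0.405, -0.001], [0.405, 0.914, 0.002], [0.002, 0.001, -1.0]]
contact_force: [-0.6, 1.1, -0.1]
opening: 0.0232
```

Call:
drive_tool(translation=[[0, 0, -2], [0, 0, -4], [0, 0, -6], [0, 0, -7.5], [0, 0, -7.5], [0, 0, -7.5]], turn=[[0, 0, 0], [0, 0, 0], [0, 0, 0], [0, 0, 0], [0, 0, 0], [0, 0, 0]], hand=[0, 0, 0, 0, 0, 0])

```text
time: 9.0
eef_pos: [0.4827, -0.2119, 0.0676]
ee_rot: [[-0.915, 0.404, -0.001], [0.404, 0.915, 0.001], [0.001, 0.0, -1.0]]
contact_force: [0.6, 0.3, -0.4]
opening: 0.0231
```

```bash
python3 - <<'E'
from h import *
s=grab('side','s6.png');t=grab('top','t6.png')
o=np.hstack([cv2.resize(d['image'][y:y+60,x:x+40],None,fx=10,fy=10,interpolation=cv2.INTER_CUBIC) for d,x,y in((s,238,190),(t,290,180))])
cv2.imwrite('pics/z6.png',o[...,::-1])
st=manip.get_state();p=st['eef_pos'];print(p,st['opening'],st['contact_force'])
f=p-[0,0,.0126];print((proj(s,f)-[238,190])*10,(proj(t,f)-[290,180])*10+[400,0])
for X in ([.483,-.2135,.036],):print((proj(s,X)-[238,190])*10,(proj(t,X)-[290,180])*10+[400,0])
E
```

```text
[ 0.48353182 -0.21300037  0.0685382 ] 0.023087043071757348 [ 0.07032801 -0.68646667 -1.0399766 ]
[196.43667333 350.20887345] [625.04159022 333.45790339]
[196.0783182 394.369075 ] [622.13585724 364.26033127]
```

View pics/z6.png

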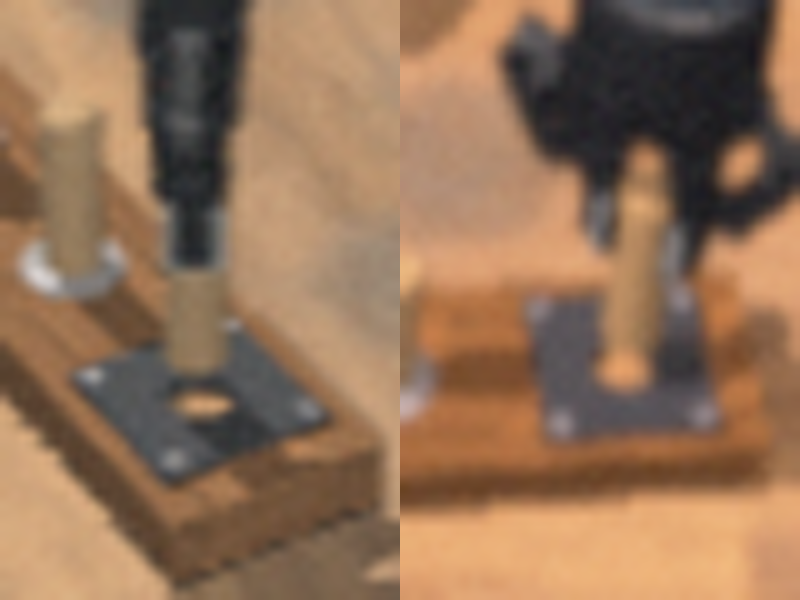

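Side crop: the peg hangs over the plate with its foot centre at about (197,363). The screws put the plate centre at (205,392), and the lit cork is at (202,404). Top crop: the plate centre is (622,360) and the peg's lower axis is x ≈ 632. Casting these into the world:

```bash
python3 - <<'E'
from h import *
s=grab('side');t=grab('top')
S=lambda x,y:(238+(x+.5)/10-.5,190+(y+.5)/10-.5)
T=lambda x,y:(290+(x-400+.5)/10-.5,180+(y+.5)/10-.5)
print('plate',onz(s,*S(205.3,392),.036),onz(t,*T(622,360),.036),tri(s,S(205.3,392),t,T(622,360)))
print('foot side',onz(s,*S(197,363),.055),onz(t,*T(632,350),.055))
print('fixed B',onz(s,*S(70,112),.106), onz(s,*S(72,268),.033))
# px per mm at plate
for d in(s,t):
  b=proj(d,[.483,-.213,.036]); print([(proj(d,np.array([.483,-.213,.036])+e)-b).round(2) for e in np.eye(3)*.01])
# patch & peg-edge measurement in side/top by colour
for d,x,y in((s,238,190),(t,290,180)):
  im=d['image'].astype(int)
print(manip.get_state()['eef_pos'])
E
```

```text
plate [ 0.48601776 -0.21042139  0.036     ] [ 0.48719931 -0.21151089  0.036     ] [ 0.485869   -0.21150128  0.03719926]
foot side [ 0.48091103 -0.21586298  0.055     ] [ 0.47834879 -0.2142098   0.055     ]
fixed B [ 0.46763719 -0.11865045  0.106     ] [ 0.46652933 -0.11796415  0.033     ]
[array([ 2.56, -0.63]), array([-0.97, -1.61]), array([-0.03, -2.15])]
[array([ 0.08, -1.99]), array([-2.49, -0.19]), array([ 0.21, -1.48])]
[ 0.48351985 -0.21338729  0.06854927]
```

Call:
drive_tool(translation=[[0.25, 0.15, 0], [0.5, 0.3, 0], [0.5, 0.3, -0.8], [0.5, 0.3, -1.5], [0.5, 0.3, -1.8], [0.5, 0.3, -1.9], [0.5, 0.3, -2.0], [0.5, 0.3, -2.1], [0.5, 0.3, -2.1]], turn=[[0, 0, 0], [0, 0, 0], [0, 0, 0], [0, 0, 0], [0, 0, 0], [0, 0, 0], [0, 0, 0], [0, 0, 0], [0, 0, 0]], hand=[0, 0, 0, 0, 0, 0, 0, 0, 0])

```text
time: 10.1
eef_pos: [0.4881, -0.2103, 0.0478]
ee_rot: [[-0.914, 0.405, 0.0], [0.405, 0.914, 0.0], [-0.0, 0.0, -1.0]]
contact_force: [-5.3, 4.0, 14.7]
opening: 0.023
```

```bash
python3 - <<'E'
from h import *
st=manip.get_state()
for k in('eef_pos','contact_force','ft_torque'):print(k,st[k].round(4))
F,M=st['contact_force'],st['ft_torque']
for L in(.0126,.05,.069):
    print(L,'rx',(-L*F[0]-M[1])/F[2],'ry',(M[0]-L*F[1])/F[2])
E
```

```text
eef_pos [ 0.4881 -0.2103  0.0478]
contact_force [-5.3075  4.0019 14.7346]
ft_torque [0.7505 0.8993 0.0632]
0.0126 rx -0.056492232795352294 ry 0.047515097823279624
0.05 rx -0.0430203950428947 ry 0.03735729381179004
0.069 rx -0.036176413296993774 ry 0.032196912094723126
```

```bash
python3 - <<'E'
from h import *
def avg(n):
    ds=[grab(n) for _ in range(6)]; d=ds[0]; d['image']=np.mean([x['image'] for x in ds],0).astype(np.uint8); return d
s=avg('side');t=avg('top')
np.savez('z7.npz',s=s['image'],t=t['image'])
o=np.hstack([cv2.resize(d['image'][y:y+30,x:x+25],None,fx=16,fy=16,interpolation=cv2.INTER_CUBIC) for d,x,y in((s,246,214),(t,300,200))])
cv2.imwrite('pics/z7.png',o[...,::-1]); st=manip.get_state();print(st['contact_force'],st['ft_torque'],st['eef_pos'])
E
```

```text
[-3.95576571  3.34968652 13.47877194] [0.77794324 0.86796827 0.04248779] [ 0.48801811 -0.21026304  0.04781426]
```

View pics/z7.png

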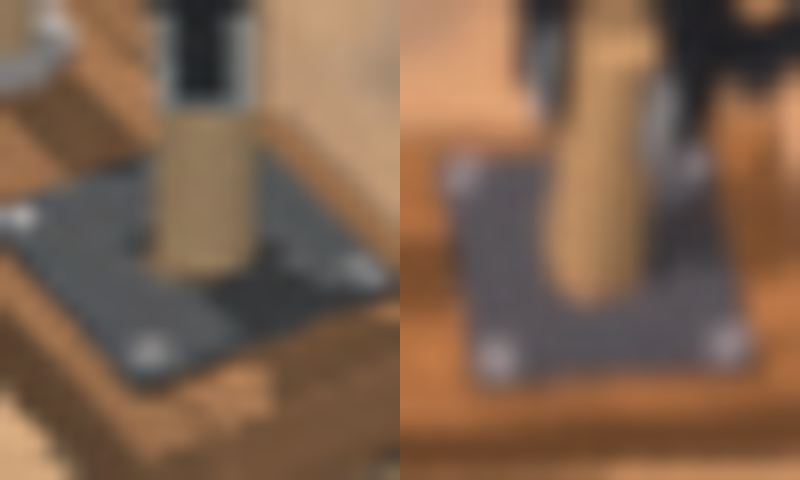

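Each image scale points a different way in the depth direction, but both horizontals agree. The hole's dark rim shows left of the foot at side-crop (140,245), and weighting everything puts the hole about 2.3 mm to −x of the peg. I'll ease the pressure and slide that way.

Call:
drive_tool(translation=[[0, 0, 0.07], [-0.08, 0, 0.07], [-0.15, 0, 0.07], [-0.23, -0.04, 0.07], [-0.23, -0.04, 0.07]], turn=[[0, 0, 0], [0, 0, 0], [0, 0, 0], [0, 0, 0], [0, 0, 0]], hand=[0, 0, 0, 0, 0])

```text
time: 11.2
eef_pos: [0.4866, -0.2106, 0.0481]
ee_rot: [[-0.914, 0.405, 0.002], [0.405, 0.914, -0.0], [-0.002, 0.001, -1.0]]
contact_force: [0.5, 2.7, 6.6]
opening: 0.0228
```

```bash
cat > f.py <<'E'
from h import *
st=manip.get_state();F,M=st['contact_force'],st['ft_torque']
print(st['time'],st['eef_pos'].round(4),F.round(1),M.round(3))
for L in(.17,.2,.23,.255): print(L,np.round([1e3*(-L*F[0]-M[1])/F[2],1e3*(M[0]-L*F[1])/F[2]],1))
E
python3 f.py
```

```text
11.2 [ 0.4866 -0.2106  0.0481] [0.5 2.7 6.6] [ 0.655 -0.248  0.027]
0.17 [24.5 30.1]
0.2 [22.2 17.9]
0.23 [19.9  5.8]
0.255 [18.  -4.4]
```

Call:
drive_tool(translation=[[-0.07, 0.02, 0], [-0.15, 0.05, 0], [-0.15, 0.05, 0]], turn=[[0, 0, 0], [0, 0, 0], [0, 0, 0]], hand=[0, 0, 0])

```text
time: 11.5
eef_pos: [0.4834, -0.2099, 0.0467]
ee_rot: [[-0.914, 0.405, -0.001], [0.405, 0.914, 0.0], [0.001, -0.0, -1.0]]
contact_force: [-0.6, 0.4, -0.9]
opening: 0.0228
```

```bash
cat > f.py <<'E'
from h import *
ss=[]
for _ in range(6): imaging.grab_frame('side'); ss.append(manip.get_state())
st=ss[-1];F,M,P=[np.mean([x[k] for x in ss],0) for k in('contact_force','ft_torque','eef_pos')]
print(st['time'],P.round(4),F.round(2),M.round(3))
for L in(.2,.23,.25): print(L,np.round([1e3*(-L*F[0]-M[1])/F[2],1e3*(M[0]-L*F[1])/F[2]],1))
E
python3 f.py
```

```text
11.8 [ 0.4835 -0.21    0.0466] [-0.08  0.15 -0.18] [0.013 0.004 0.005]
0.2 [-68.5  97.1]
0.23 [-81.9 122.3]
0.25 [-90.8 139.2]
```

The vertical force vanished and z fell below the contact height, so the peg has dropped into the hole. I'll go down to the cork in steps.

Call:
drive_tool(translation=[[0, 0, -0.15], [0, 0, -0.3], [0, 0, -0.4], [0, 0, -0.4]], turn=[[0, 0, 0], [0, 0, 0], [0, 0, 0], [0, 0, 0]], hand=[0, 0, 0, 0])

```text
time: 12.2
eef_pos: [0.4838, -0.21, 0.0428]
ee_rot: [[-0.914, 0.405, -0.0], [0.405, 0.914, 0.0], [0.0, 0.0, -1.0]]
contact_force: [-0.7, 0.1, 0.1]
opening: 0.0227
```

```bash
python3 f.py|head -1
```

```text
12.5 [ 0.484  -0.2101  0.0431] [-0.04 -0.44 -0.47] [-0.002  0.001  0.002]
```

Call:
drive_tool(translation=[[0, 0, -0.2], [0, 0, -0.4], [0, 0, -0.6], [0, 0, -0.8], [0, 0, -1.0], [0, 0, -1.1], [0, 0, -1.2], [0, 0, -1.2]], turn=[[0, 0, 0], [0, 0, 0], [0, 0, 0], [0, 0, 0], [0, 0, 0], [0, 0, 0], [0, 0, 0], [0, 0, 0]], hand=[0, 0, 0, 0, 0, 0, 0, 0])

```text
time: 13.3
eef_pos: [0.4844, -0.2103, 0.0318]
ee_rot: [[-0.914, 0.405, 0.001], [0.405, 0.914, -0.0], [-0.001, -0.0, -1.0]]
contact_force: [-1.4, 0.6, 5.6]
opening: 0.0228
```

```bash
python3 f.py|head -1
```

```text
13.6 [ 0.4844 -0.2104  0.0318] [-0.94  1.25  6.07] [ 0.241  0.249 -0.003]
```

Call:
drive_tool(translation=[[0, 0, -0.1], [0, 0, -0.2], [0, 0, -0.3], [0, 0, -0.35], [0, 0, -0.4], [0, 0, -0.4]], turn=[[0, 0, 0], [0, 0, 0], [0, 0, 0], [0, 0, 0], [0, 0, 0], [0, 0, 0]], hand=[0, 0, 0, 0, 0, 0])

```text
time: 14.2
eef_pos: [0.4846, -0.2104, 0.0283]
ee_rot: [[-0.914, 0.405, 0.001], [0.405, 0.914, -0.001], [-0.001, -0.0, -1.0]]
contact_force: [-2.1, 1.6, 9.9]
opening: 0.0228
```

```bash
python3 f.py|head -1
```

```text
14.5 [ 0.4846 -0.2104  0.0284] [-2.6   2.05 10.2 ] [0.396 0.52  0.012]
```

Call:
drive_tool(translation=[[0, 0, -0.05], [0, 0, -0.1], [0, 0, -0.1], [0, 0, -0.1]], turn=[[0, 0, 0], [0, 0, 0], [0, 0, 0], [0, 0, 0]], hand=[0, 0, 0, 0])

```text
time: 14.9
eef_pos: [0.4848, -0.2106, 0.0282]
ee_rot: [[-0.915, 0.405, 0.001], [0.405, 0.915, -0.001], [-0.002, -0.0, -1.0]]
contact_force: [-4.0, 3.3, 16.6]
opening: 0.0229
```

```bash
python3 f.py|head -1
```

```text
15.2 [ 0.4849 -0.2106  0.0282] [-4.38  3.45 17.1 ] [0.671 0.882 0.011]
```

Force rose to 17 N with z fixed at 0.0282, which is 20 mm below the plate contact at about 0.048, so this is the hard stop. I'll ease off, open and rise.

Call:
drive_tool(translation=[[0, 0, 0.1], [0, 0, 0.2], [0, 0, 0.2], [0, 0, 0.2], [0, 0, 0.2], [0, 0, 0.2], [0, 0, 0.2], [0, 0, 0.2], [0, 0, 0.2], [0, 0, 1], [0, 0, 2.5], [0, 0, 5], [0, 0, 8], [0, 0, 11], [0, 0, 13], [0, 0, 13], [0, 0, 13]], turn=[[0, 0, 0], [0, 0, 0], [0, 0, 0], [0, 0, 0], [0, 0, 0], [0, 0, 0], [0, 0, 0], [0, 0, 0], [0, 0, 0], [0, 0, 0], [0, 0, 0], [0, 0, 0], [0, 0, 0], [0, 0, 0], [0, 0, 0], [0, 0, 0], [0, 0, 0]], hand=[0, 0, 0.35, 0.5, 0.7, 0.9, 1, 1, 1, 1, 1, 1, 1, 1, 1, 1, 1])

```text
time: 16.9
eef_pos: [0.4841, -0.2101, 0.1564]
ee_rot: [[-0.914, 0.405, 0.001], [0.405, 0.914, -0.001], [-0.001, -0.0, -1.0]]
contact_force: [-0.1, -0.9, -0.7]
opening: 0.0857
```

```bash
python3 f.py|head -1; python3 - <<'E'
from h import *
s=grab('side');t=grab('top')
o=np.hstack([cv2.resize(d['image'][y:y+60,x:x+40],None,fx=10,fy=10,interpolation=cv2.INTER_CUBIC) for d,x,y in((s,238,190),(t,290,180))])
cv2.imwrite('pics/z8.png',o[...,::-1])
E
```

```text
17.2 [ 0.4833 -0.2096  0.1549] [-0.05  0.04 -0.11] [ 0.01   0.017 -0.005]
```

View pics/z8.png

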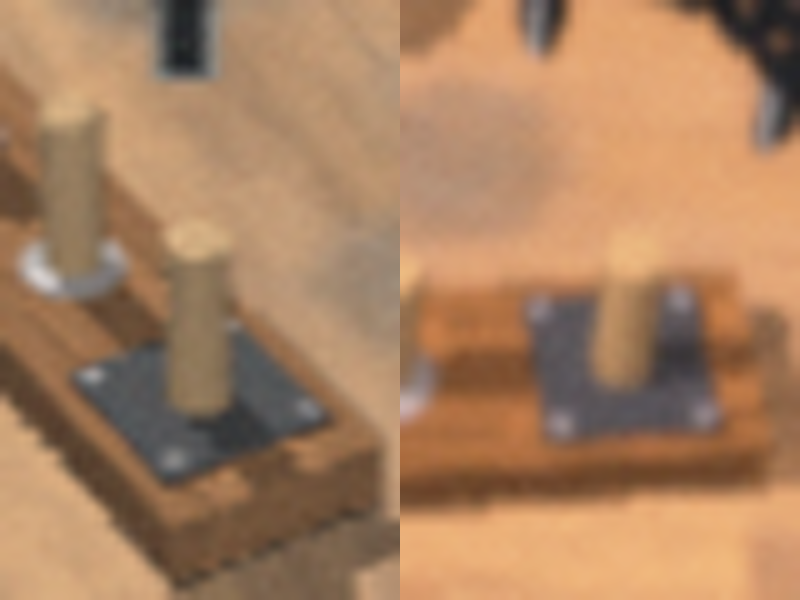

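The peg stands upright in the plate, with its top at side-crop (200,240) and top-crop (635,255). The open fingers are well clear. One last height check, then I'll hand in.

```bash
python3 - <<'E'
from h import *
s=grab('side');t=grab('top')
a=(238+20.05-.5,190+24.05-.5);b=(290+23.55-.5,180+25.55-.5)
print('peg top',tri(s,a,t,b),onz(s,*a,.106),onz(t,*b,.106))
print(manip.sign_off())
E
```

```text
peg top [ 0.48501563 -0.21098463  0.10658058] [ 0.48444258 -0.21100202  0.106     ] [ 0.48646379 -0.21090101  0.106     ]
the job is handed in; nothing more can be done
None
```

The peg is back in the end socket, pressed down to the hard stop and released, and I handed the job in at about 17 s. `sign_off` reports no verdict.

**Last checks**
- **Depth:** the peg top measured 106.6 mm in the two camera views, against 106 mm expected when fully home. The tool travelled 20 mm from plate contact to the stop, where force rose to 17 N with no further movement.
- **Position and stance:** the peg stands upright in the socket plate, and its measured position agrees between the two views within about 2 mm.
- **Gripper:** it is open, well above the peg and reading about zero force.
- **Force on the rack:** the highest reading was about 18 N in total, against the 50 N limit. Forces are only reported at the end of each move, so brief peaks in between were not seen.
- **Other things:** the robot stayed well away from the mug, mill, tin and spice jar. I did not measure them again at the end.

**What disagreed**
- **Reported height:** the real fingertips sat about 37.5 mm higher than the reported tool position. My first grasp therefore closed on top of the peg, pressing it with about 15 N. I checked the offset in the images, corrected for it, and the second grasp held.
- **Hole position:** the image estimates disagreed by several millimetres in the direction away from each camera. I found the hole by sliding the peg under light pressure until it dropped in.

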